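# Build up the order's pile of cartons and hold the check stamp on its label

## Robot

A 7-joint arm with a two-finger parallel gripper is mounted at the origin on the work surface. World frame = base frame: x ahead of the robot, y to its left, z up, the work surface at z = 0. Lengths are in mm, angles in rad, forces in N, time in s.
With the tool pointing down it reaches from about 400 to 850 mm from the base axis. Payload 4.4 kg.
Tool frame: the origin (TCP) lies midway between the tips of the shut fingers; the grasp point (between the pads) lies 19 mm behind it; z points along the fingers, y is the direction in which the jaws open and shut (so a half turn about z gives the same grasp; the last joint's range is limited). The gripper opens to 94 mm and grips with 3 to 60 N. Pads are 16 mm wide; open, the fingers measure 119 mm over their backs; the gripper's body (75 mm by 177 mm) begins 78 mm behind the grasp point.
Start: joints at [1.257, 0.628, 0.038, 1.517, -0.027, 0.996, -0.02], TCP at [159.455, -630.153, 205.478] pointing down, gripper open.
Joint ranges: [-3.06, 3.06], [-0.37, 2.12], [-1.25, 1.32], [0.18, 2.47], [-1.1, 4.24], [0.23, 1.98], [-2.94, 2.94]. Speed limits (rad/s): [2.57, 2.57, 3.14, 3.14, 3.14, 3.14, 3.14].

## Interface

Orientations are given as a unit quaternion [x, y, z, w].
In Python, from station import bot gives the robot as it stands. The module is installed in compiled form; this text tells all that it offers.
- The arm moves only by the tool play_rows, never from a script. Its argument "moves" is a list of rows, each a list of 3 entries, a list of its own where there are three numbers: the shift along the world's x, y, z each as a share of 0.2 m, from -1 to 1, then the turn, a rotation vector about the world's x, y, z each as a share of 0.5 rad, from -1 to 1, then the gripper command: -1 is fully open, 1 is shut, values between are in proportion. A call has exactly 8 rows; each row is the pose to reach, as a shift and turn from the pose commanded when the call began; what a row does not reach only later rows make up. A row lasts 1/8 s, in which the tool goes at most 62.5 mm and 10.7 degrees, less where a joint would pass 70% of its speed; a pose out of reach is approached as far as the arm can. A call with a number of a shift or a turn outside -1 to 1 is refused whole. A call with a gripper value outside its range is refused whole. The fingers move at their own pace and stop on an object; the grip force is fixed at half the most. Time passes only in rows, so rows that repeat a pose let the fingers close, or fill a call up. It gives the time, the measured TCP pose, the force and the opening at its end, in the units of the state.
- bot.sense(): the state, without advancing time (a new reading comes with each control period).
- bot.get_image(name): name is "side" or "top" or "wrist"; returns a dict with "image" (420x560x3 uint8, red, green, blue), "K" (3x3 intrinsics, pixels), "T" (4x4, takes a point from camera to world coordinates); the wrist camera has in their place "T_tool_cam" (4x4, takes a point from camera to tool coordinates, whose origin is the TCP and whose axes are the flange's). Camera axes: x right, y up, looking along -z (the intrinsics and any distortion apply to the point x, -y, -z); pixel columns grow to the right and rows downward; lengths in mm; the calibration is good to about 2 mm. The wrist camera is an equidistant fisheye: a pixel r from the principal point sees the ray r / f radians off the axis. A picture is of the moment at which its call begins: read the wrist's pose just before it. There is no depth.
- bot.finish_job(): hands the job in, once; it reports no verdict.
The state is a dict: "time": time; "joint_positions": joint angles; "qd": joint speeds; "joint_efforts": joint torques, N m; "tool_pos": TCP position; "tcp_rot": TCP orientation; "ft_force": force on the tool from outside, world axes, zero at the start; "moment": the same for the moment, N m; "opening": finger opening in mm.
Only numpy, scipy, OpenCV 4.12 (cv2) and the standard library are available. Lean on these libraries where they do the work, as an engineer would, in place of code of your own. Each camera call takes 0.05 s, during which the arm holds its last target.

## Task

Finish this order of air couplings: stack the two closed cartons squarely on the carton with the blue band, the plain one first and the labelled one on top of it with its label upward, setting each down gently. Then take the red spring stamp by its cap and press it, upright and in line with the label, inside the empty blue frame on the label: cap down until the die prints, with a light steady push and no more. Finish while holding the stamp pressed there, without letting go or lifting it, and leave the tape roll and the loose coupling where they are.

Things in the scene. Friction and masses are not known exactly. Their poses are not given: they have to be found in the camera images.
- base_carton: Closed cardboard carton with a printed blue band round its sides and two blue stripes across its top, 110 (its x) x 64 (its y) x 70 mm high, 0.9 kg: the bottom of the pile. It stands on the table. Origin at the centre of its underside, z up.
- plain_carton: Closed plain cardboard carton with a strip of tape along its top, 110 (its x) x 64 (its y) x 50 mm high, 0.28 to 0.56 kg, standing on the table. Origin at the centre of its underside, z up. Either way round (half turn) on the pile is fine.
- label_carton: Closed cardboard carton whose top is covered by a white label, 110 (its x) x 64 (its y) x 50 mm high, 0.28 to 0.56 kg, standing on the table, label up. Origin at the centre of its underside, z up. Either way round on the pile is fine.
- stamp_box (a point): Centre of the empty blue frame (54 x 34 mm, long side along the carton's x) printed on the label: on the top face of label_carton, 20 mm from the carton's centre towards its +x end, 50 mm above its underside. Axes parallel to the carton's.
- stamp: Pre-inked spring stamp, upright, 83 mm tall, 0.12 kg. Red cap 52 (x) x 30 (y), sides 32 to 76 mm above the origin: grip it across the 30 mm, firmly, as the push goes through the grip. Below, a black skirt (foot frame 60 x 38 x 6 mm) stays on the paper as the cap slides down. Origin on the cap: at the skirt's underside centre when up, below it by the travel when pressed. Either way round is fine.
- stamp_die (a point): Centre of the printing face of the rubber die (38 x 16 mm, long side along the stamp's x), under the cap on its axis, 12 mm above the stamp's origin; it moves with the cap.
- stamp_skirt (a joint): Travel of the stamp's cap over its skirt, in m: 0 is up, 0.016 is the stop. The spring takes 4 N to start and 9 N at the stop. The die meets the paper at 0.012; the last 4 mm only squash its foam backing, so 0.013 to 0.015 is a good hold; against the stop the push rises quickly.
- tape_roll: Bystander: roll of brown packing tape lying flat, 100 mm across with a 76 mm hole, 48 mm high. Origin at the centre of its underside.
- coupling: Bystander: steel quick coupling standing on end, 31 mm across, 53 mm high. Origin at the centre of its underside.
Mind the look-alikes: they are no part of the job. Leave any orange look-alike of the plain_carton alone.

How it is judged (in metres and radians):
On the way, in this order (a step that is already met when the one before it is completed fails the run):
1. the plain carton stands squarely on the blue-banded carton, let go (horizontal distance between plain_carton and base_carton below 0.01 m and angle between the x axis of plain_carton and the x axis of base_carton, either way round below 0.1 rad and z of plain_carton in the frame of base_carton between 0.065 and 0.075 m and angle between plain_carton's own z axis and vertical below 0.08 rad and contact force between the fingers and plain_carton below 0.2 N), for 0.2 s.
2. the labelled carton stands squarely on the plain one, let go (horizontal distance between label_carton and plain_carton below 0.01 m and angle between the x axis of label_carton and the x axis of plain_carton, either way round below 0.1 rad and z of label_carton in the frame of plain_carton between 0.045 and 0.055 m and angle between each of label_carton, plain_carton's own z axis and vertical below 0.08 rad and horizontal distance between plain_carton and base_carton below 0.01 m and angle between the x axis of plain_carton and the x axis of base_carton, either way round below 0.1 rad and z of plain_carton in the frame of base_carton between 0.065 and 0.075 m and contact force between the fingers and label_carton below 0.2 N), for 0.2 s.
At the end, for the whole second after the job is handed in: Cartons stacked banded, plain, labelled, each within 10 mm and 0.10 rad of square with the one below; stamp in the fingers, at rest, die within 8 mm of the frame's centre, upright within 0.07 rad, in line within 0.14 rad (either way round), travel over 11.5 mm, push 4 to 25 N (horizontal distance between plain_carton and base_carton below 0.01 m and angle between the x axis of plain_carton and the x axis of base_carton, either way round below 0.1 rad and z of plain_carton in the frame of base_carton between 0.065 and 0.075 m and angle between each of plain_carton, label_carton, base_carton's own z axis and vertical below 0.08 rad and horizontal distance between label_carton and plain_carton below 0.01 m and angle between the x axis of label_carton and the x axis of plain_carton, either way round below 0.1 rad and z of label_carton in the frame of plain_carton between 0.045 and 0.055 m and height (world z) of base_carton below 0.005 m and horizontal distance between stamp_die and stamp_box below 0.008 m and angle between stamp's own z axis and vertical below 0.07 rad and angle between the x axis of stamp and the x axis of label_carton, either way round below 0.14 rad and value of joint stamp_skirt above 0.0115 m and contact force between stamp and label_carton between 4 and 25 N and z of stamp in the frame of label_carton above 0.028 m and contact force between the fingers and stamp above 1 N and linear speed of stamp below 0.02 m/s); the arm keeps its last pose, push and grip.
It fails at once if a carton is dropped (falling free of the fingers at over 0.4 m/s) ((linear speed of plain_carton above 0.4 m/s and contact force between the fingers and plain_carton below 0.1 N) or (linear speed of label_carton above 0.4 m/s and contact force between the fingers and label_carton below 0.1 N)).
It fails at once if a carton is rammed onto the one below (over 90 N) (contact force between plain_carton and base_carton above 90 N or contact force between label_carton and plain_carton above 90 N).
It fails at once if the stamp is leaned on (over 40 N on the carton) (contact force between stamp and label_carton above 40 N).
It fails at once if tape roll moved or tipped (distance of tape_roll from where it was at the start of the episode above 0.03 m or angle between tape_roll's own z axis and vertical above 0.35 rad).
It fails at once if coupling moved or tipped (distance of coupling from where it was at the start of the episode above 0.03 m or angle between coupling's own z axis and vertical above 0.35 rad).
It also fails if it takes over 72 s, if anything falls off the work surface, if the arm or the gripper's body presses on something with over 40 N, if the wrist force passes 120 N, or if a joint passes its speed limit or range.

## Working session

There is one attempt and no reset: what is moved stays moved. The work goes in short steps, Python scripts to look and compute and a tool call to move; the robot and the scene stay as the last step left them, time stands still between calls to the robot, and variables do not carry over. Pictures are saved under pics/ and viewed, and the job is handed in when it is done.

Besides the shell and the picture viewer there is one more tool, called after "Request:" as a command line: name --argument value ..., lists and objects as JSON in quotes. play_rows: Moves the arm, as the interface text tells. Its arguments: {"type":"object","properties":{"moves":{"type":"array"}},"required":["moves"]}

```bash
mkdir -p pics; python3 - <<'E'
from station import bot
import cv2
s=bot.sense();print({k:(v if not hasattr(v,'round') else v) for k,v in s.items()})
for n in ["side","top","wrist"]:
    d=bot.get_image(n);cv2.imwrite(f"pics/{n}0.png",d["image"][:,:,::-1]);print(n,d["K"],d.get("T",d.get("T_tool_cam")),[k for k in d])
E
```

```text
{'time': 0.0, 'joint_positions': array([ 1.25721178,  0.62933365,  0.03846718,  1.5183249 , -0.02700413,
        0.99629455, -0.01998837]), 'qd': array([-9.34534448e-04, -1.16723477e-04, -1.59260194e-04,  5.39093224e-05,
        2.83388647e-04, -2.61953516e-04, -1.02113277e-03]), 'joint_efforts': array([-2.45699966e-04, -5.49721205e+01,  1.14368923e+00, -1.86633164e+01,
       -5.21179195e-02,  2.35145440e-02,  1.51877180e-04]), 'tool_pos': array([ 159.27370937, -629.51770859,  204.57645403]), 'tcp_rot': array([ 9.92335363e-01,  1.23570541e-01, -1.30689789e-04, -9.11553377e-04]), 'ft_force': array([0.40993202, 0.70338218, 0.08563311]), 'moment': array([ 0.04273628, -0.00587576, -0.04307758]), 'opening': 93.94157714857505}
side [[421.25024874   0.         279.57181533]
 [  0.         421.25024874 210.14150108]
 [  0.           0.           1.        ]] [[ 8.90300043e-01  3.31575278e-01 -3.12127647e-01  2.09857847e+02]
 [-4.55349214e-01  6.41018113e-01 -6.17861531e-01 -6.08577593e+02]
 [-4.78813394e-03  6.92209227e-01  7.21680996e-01  8.20091776e+02]
 [ 0.00000000e+00  0.00000000e+00  
[... 203 characters left out ...]
9.91440093e-01 -1.27170369e-01  4.39045590e+02]
 [-9.99231476e-01 -3.25929661e-02 -2.17751234e-02  1.88846740e+01]
 [-2.57335899e-02  1.26428799e-01  9.91641841e-01  8.13661458e+02]
 [ 0.00000000e+00  0.00000000e+00  0.00000000e+00  1.00000000e+00]] ['image', 'K', 'T']
wrist [[325.1922621    0.         279.98869718]
 [  0.         325.1922621  207.33052487]
 [  0.           0.           1.        ]] [[ 4.87364178e-04  9.72166500e-01  2.34290541e-01  6.71019431e+01]
 [ 9.99999627e-01 -6.40763535e-04  5.78618523e-04 -7.42400905e-01]
 [ 7.12638380e-04  2.34290172e-01 -9.72166450e-01 -1.79269887e+02]
 [ 0.00000000e+00  0.00000000e+00  0.00000000e+00  1.00000000e+00]] ['image', 'K', 'T_tool_cam']
```

View pics/side0.png

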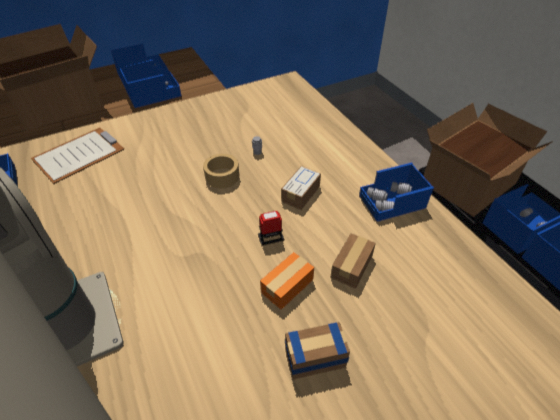

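View pics/top0.png

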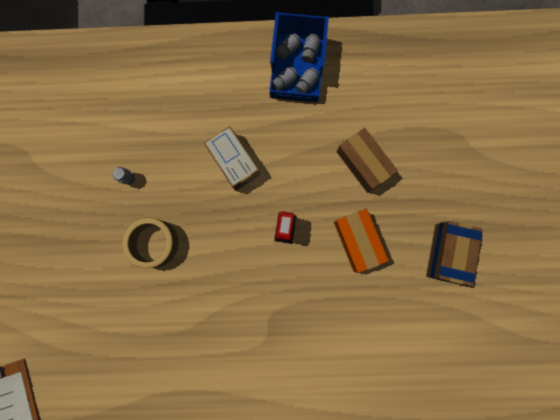

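View pics/wrist0.png

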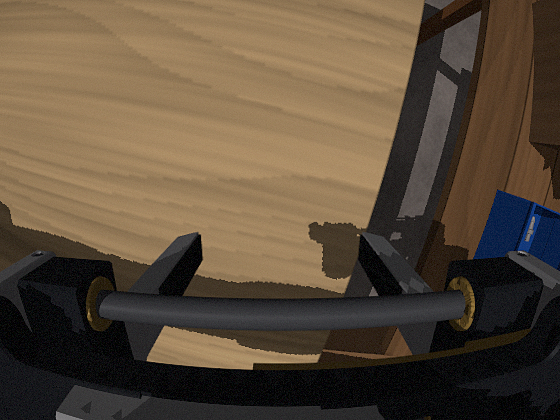

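Top view: base with blue stripes at (457,254), plain brown carton at (368,160), orange look-alike at (361,241), label carton at (232,157), stamp at (285,227), tape (150,243) and coupling (124,176). The brown, taped carton fits "plain". I'll confirm with an enlarged crop.

```bash
cat > h.py <<'E'
import numpy as np,cv2
from station import bot
def ray(d,u,v):
    K=d["K"];T=d["T"]
    c=np.array([(u-K[0,2])/K[0,0],-(v-K[1,2])/K[1,1],-1.0])
    return T[:3,3],T[:3,:3]@c
def onz(d,u,v,z):
    o,r=ray(d,u,v);t=(z-o[2])/r[2];return o+t*r
def proj(d,p):
    T=d["T"];K=d["K"];c=T[:3,:3].T@(np.asarray(p,float)-T[:3,3])
    return K[0,0]*c[0]/-c[2]+K[0,2],K[1,1]*-c[1]/-c[2]+K[1,2]
E
python3 - <<'E'
from h import *
d=bot.get_image("top");im=d["image"][:,:,::-1].copy()
np.savez("top.npz",image=d["image"],K=d["K"],T=d["T"])
s=bot.get_image("side");np.savez("side.npz",image=s["image"],K=s["K"],T=s["T"])
c=im[115:295,190:490];cv2.imwrite("pics/crop1.png",cv2.resize(c,None,fx=2.6,fy=2.6,interpolation=cv2.INTER_CUBIC))
c=s["image"][150:390,230:440,::-1];cv2.imwrite("pics/crop2.png",cv2.resize(c,None,fx=2.5,fy=2.5,interpolation=cv2.INTER_CUBIC))
E
```

```text
(no output)
```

View pics/crop1.png

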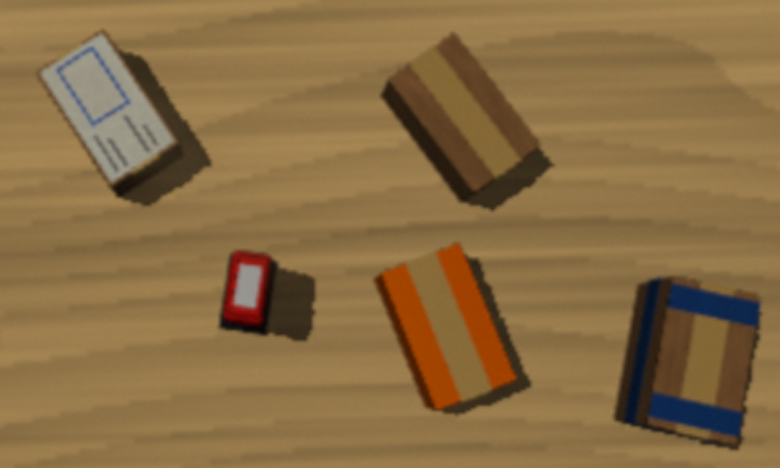

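View pics/crop2.png

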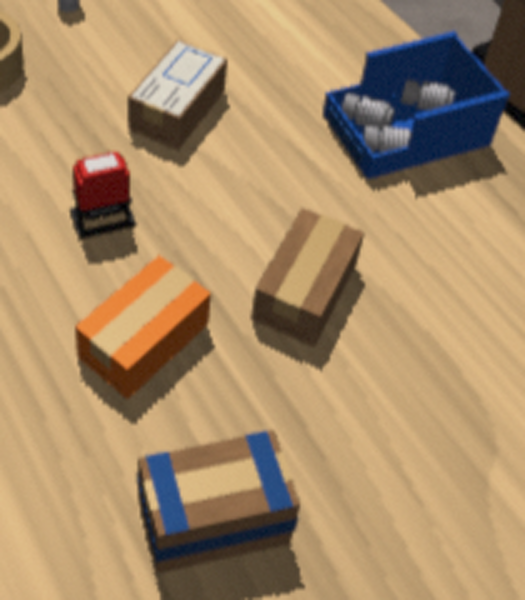

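Confirmed: the brown carton at (368,160) is the plain one; the orange one at (361,241) is the look-alike. Next I'll measure the top faces.

```bash
python3 - <<'E'
from h import *
d=np.load("top.npz");im=d["image"]
R={'plain':(330,120,405,200),'label':(198,120,265,195),'base':(420,215,490,293),'stamp':(268,203,315,250)}
for n,(a,b,c,e) in R.items():
    k=cv2.resize(im[b:e,a:c],None,fx=8,fy=8,interpolation=cv2.INTER_CUBIC)
    for i in range(0,c-a,10): cv2.putText(k,str(a+i),(i*8,10),0,.35,(255,255,255),1);cv2.line(k,(i*8+4,12),(i*8+4,18),(255,255,255))
    for i in range(0,e-b,10): cv2.putText(k,str(b+i),(0,i*8+8),0,.35,(255,255,255),1)
    cv2.imwrite(f"pics/z_{n}.png",k[:600,:,::-1])
E
```

```text
(no output)
```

View pics/z_plain.png

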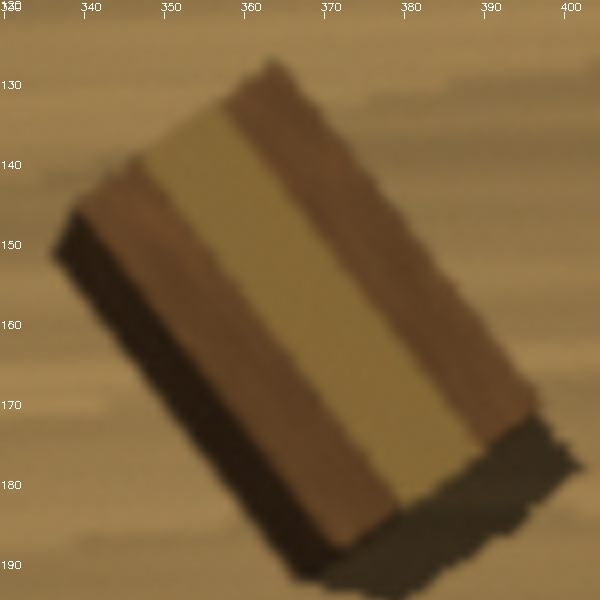

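View pics/z_base.png

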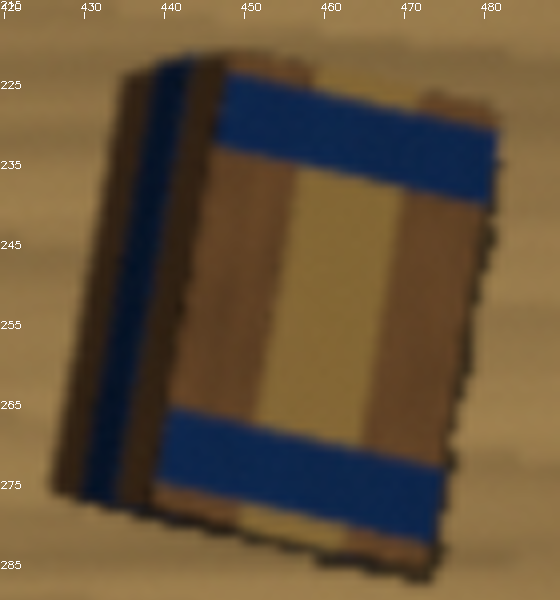

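View pics/z_stamp.png

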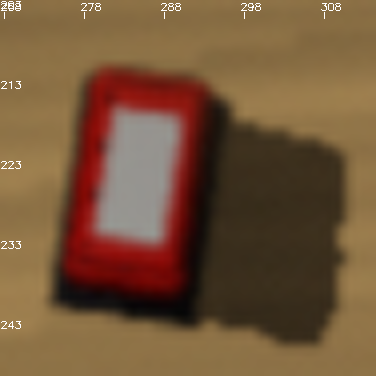

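View pics/z_label.png

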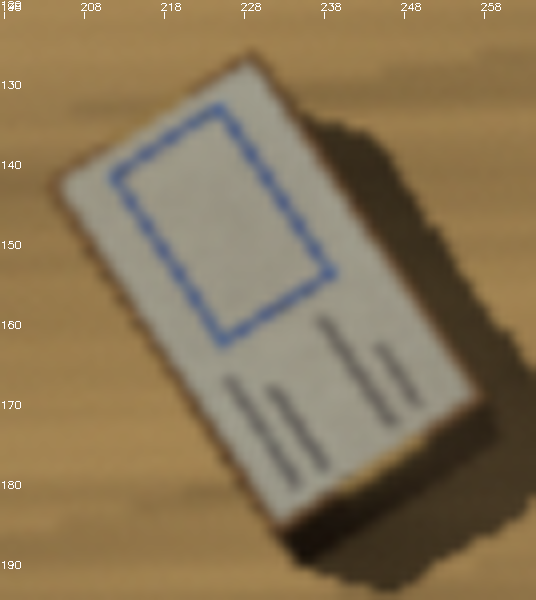

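```bash
cat > m.py <<'E'
from h import *
d=np.load("top.npz");s=np.load("side.npz")
D={'plain':((330,120),50,[(272,57),(540,405),(343,548),(78,203)]),
'label':((198,120),50,[(252,50),(485,397),(280,535),(48,183)]),
'frame':((198,120),50,[(219,108),(333,274),(225,342),(114,178)]),
'base':((420,215),70,[(225,70),(498,130),(435,543),(153,483)]),
'stamp':((268,203),83,[(113,107),(183,117),(165,243),(95,233)])}
for n,((a,b),z,P) in D.items():
    Q=np.array([onz(d,a+x/8-.44,b+y/8-.44,z) for x,y in P])[:,:2]
    c=Q.mean(0);e=np.roll(Q,-1,0)-Q
    l1=(e[0]-e[2])/2;l2=(e[1]-e[3])/2
    an=[np.degrees(np.arctan2(v[1],v[0])) for v in(l1,l2)]
    print(n,c.round(1),np.linalg.norm(e,axis=1).round(1),"ang",np.round(an,1),"side px",np.round(proj(s,[*c,z]),1))
E
python3 m.py
python3 - <<'E'
from h import *
s=np.load("side.npz");im=s["image"].copy()
E
```

```text
plain [ 632.1 -150.4] [109.7  61.  108.2  61.9] ang [-146.2  124.8] side px [353.8 253.3]
label [645.1 123.1] [108.1  61.5 108.6  61.6] ang [-148.2  122.4] side px [301.  180.6]
frame [662.2 133.7] [52.4 32.  51.4 31.9] ang [-147.5  121.9] side px [304.5 176.3]
base [ 438.7 -306.8] [64.2 97.6 65.2 98.5] ang [-104.1  165.8] side px [316.4 341.9]
stamp [500.8  18.9] [16.6 29.8 16.5 29.9] ang [-100.  170.] side px [269.9 214.9]
```

Measured edges (about 109 x 62 mm) match 110 x 64 apart from a small erosion at the mask edges. The side view agrees to about 1.5 px. Moving over the plain carton (632,-150), tool yaw 34°.

Request:
play_rows --moves '[[[0.125,0.125,0],[0,0,0.08],-1],[[0.25,0.25,0],[0,0,0.17],-1],[[0.375,0.375,0],[0,0,0.26],-1],[[0.5,0.5,0],[0,0,0.35],-1],[[0.625,0.625,0],[0,0,0.44],-1],[[0.75,0.75,0],[0,0,0.52],-1],[[0.875,0.875,0],[0,0,0.61],-1],[[1,1,0],[0,0,0.7],-1]]'

```text
time: 1.25
tool_pos: [360.2, -429.3, 205.5]
tcp_rot: [0.955, 0.295, 0.0, 0.0]
ft_force: [0.6, -0.4, 0.3]
opening: 93.9
```

Request:
play_rows --moves '[[[0.125,0.125,0],[0,0,0],-1],[[0.25,0.25,0],[0,0,0],-1],[[0.375,0.375,0],[0,0,0],-1],[[0.5,0.5,0],[0,0,0],-1],[[0.625,0.625,0],[0,0,0],-1],[[0.75,0.75,0],[0,0,0],-1],[[0.875,0.875,0],[0,0,0],-1],[[1,1,0],[0,0,0],-1]]'

```text
time: 2.25
tool_pos: [560.1, -229.3, 205.4]
tcp_rot: [0.956, 0.294, -0.0, 0.0]
ft_force: [0.3, -0.5, -0.4]
opening: 94.4
```

Request:
play_rows --moves '[[[0.12,0.13,0],[0,0,0],-1],[[0.24,0.26,0],[0,0,0],-1],[[0.36,0.4,0],[0,0,0],-1],[[0.365,0.4,-0.1],[0,0,0],-1],[[0.365,0.4,-0.2],[0,0,0],-1],[[0.365,0.4,-0.2],[0,0,0],-1],[[0.365,0.4,-0.2],[0,0,0],-1],[[0.365,0.4,-0.2],[0,0,0],-1]]'

```text
time: 3.25
tool_pos: [633.1, -150.4, 166.6]
tcp_rot: [0.956, 0.294, 0.001, 0.0]
ft_force: [-0.0, -0.6, 0.0]
opening: 93.7
```

```bash
cat >> h.py <<'E'
from scipy.spatial.transform import Rotation as Rn
def wrist(name):
    s=bot.sense();d=bot.get_image("wrist")
    cv2.imwrite(f"pics/{name}.png",d["image"][:,:,::-1])
    R=Rn.from_quat(s["tcp_rot"]).as_matrix()
    np.savez(f"{name}.npz",image=d["image"],K=d["K"],C=d["T_tool_cam"],R=R,p=s["tool_pos"])
    print(s["time"],s["tool_pos"].round(1),"yaw",np.degrees(np.arctan2(R[1,0],R[0,0])).round(2),s["ft_force"].round(2),s["opening"])
def wz(f,u,v,z):
    K=f["K"];a=np.array([(u-K[0,2]),-(v-K[1,2])])/K[0,0];th=np.hypot(*a)
    c=np.array([*(a/th*np.sin(th)),-np.cos(th)])
    C=f["C"];o=f["R"]@C[:3,3]+f["p"];r=f["R"]@C[:3,:3]@c
    return o+(z-o[2])/r[2]*r
E
python3 -c "
from h import *
wrist('w1')"
```

```text
3.25 [ 633.1 -150.4  166.6] yaw 34.23 [-0.05 -0.62  0.05] 93.74863957960642
```

View pics/w1.png

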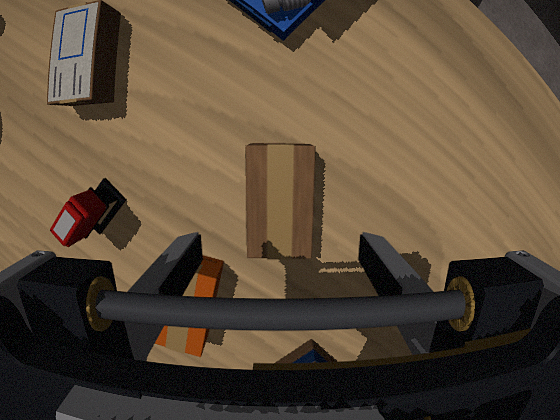

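Wrist view shows the plain carton square between the fingers, top face corners (247,145),(314,145),(315,257),(247,257).

```bash
python3 - <<'E'
from h import *
f=np.load("w1.npz")
k=cv2.resize(f["image"][135:270,215:345],None,fx=4.4,fy=4.4,interpolation=cv2.INTER_CUBIC);cv2.imwrite("pics/w1c.png",k[:,:,::-1])
Q=np.array([wz(f,*p,50) for p in[(247,145),(314,145),(315,257),(247,257)]])[:,:2]
print(Q.mean(0),np.linalg.norm(np.roll(Q,-1,0)-Q,axis=1)); e=np.roll(Q,-1,0)-Q
print(np.degrees(np.arctan2(e[:,1],e[:,0])))
E
```

```text
[ 633.2857689 -150.1210468] [ 60.86260643 108.49328284  66.83414262 108.42090323]
[ -55.72887081 -143.88047651  124.23331116   32.96463131]
```

View pics/w1c.png

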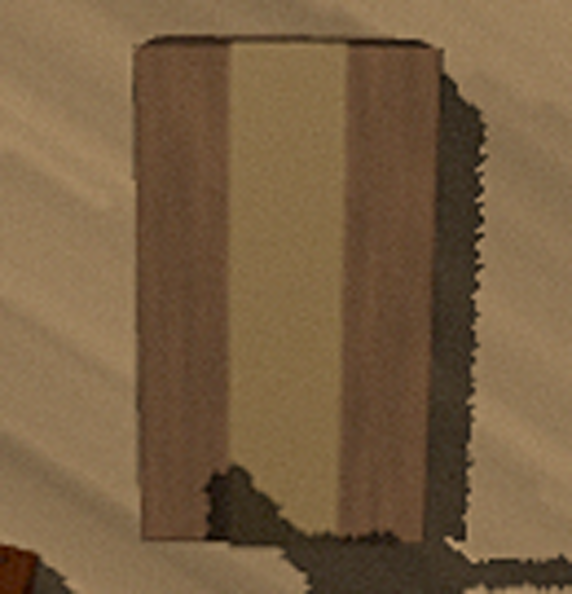

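Wrist gives (633.3,-150.1), matching the top view. Descending and gripping.

Request:
play_rows --moves '[[[0,0,-0.15],[0,0,0],-1],[[0,0,-0.3],[0,0,0],-1],[[0,0,-0.45],[0,0,0],-1],[[0,0,-0.58],[0,0,0],-1],[[0,0,-0.68],[0,0,0],-1],[[0,0,-0.74],[0,0,0],-1],[[0,0,-0.77],[0,0,0],-1],[[0,0,-0.77],[0,0,0],-1]]'

```text
time: 4.3
tool_pos: [632.7, -150.2, 11.6]
tcp_rot: [0.956, 0.294, 0.0, 0.0]
ft_force: [1.1, -0.8, -1.2]
opening: 93.7
```

Request:
play_rows --moves '[[[0,0,0],[0,0,0],1],[[0,0,0],[0,0,0],1],[[0,0,0],[0,0,0],1],[[0,0,0],[0,0,0],1],[[0,0,0],[0,0,0],1],[[0,0,0],[0,0,0],1],[[0,0,0],[0,0,0],1],[[0,0,0],[0,0,0],1]]'

```text
time: 5.3
tool_pos: [632.7, -150.2, 11.8]
tcp_rot: [0.956, 0.294, 0.0, 0.0]
ft_force: [-0.2, 1.0, 5.0]
opening: 63.7
```

Gripped (opening 63.7). Lifting, then carrying to the base.

Request:
play_rows --moves '[[[0,0,0.04],[0,0,0],1],[[0,0,0.11],[0,0,0],1],[[0,0,0.2],[0,0,0],1],[[0,0,0.3],[0,0,0],1],[[0,0,0.4],[0,0,0],1],[[0,0,0.5],[0,0,0],1],[[0,0,0.57],[0,0,0],1],[[0,0,0.6],[0,0,0],1]]'

```text
time: 6.3
tool_pos: [633.0, -150.2, 133.0]
tcp_rot: [0.956, 0.294, 0.001, 0.0]
ft_force: [0.2, -0.4, -3.4]
opening: 63.7
```

Request:
play_rows --moves '[[[-0.05,-0.04,0],[0,0,-0.1],1],[[-0.12,-0.1,0],[0,0,-0.22],1],[[-0.2,-0.16,0],[0,0,-0.36],1],[[-0.28,-0.22,0],[0,0,-0.5],1],[[-0.36,-0.29,0],[0,0,-0.64],1],[[-0.44,-0.35,0],[0,0,-0.77],1],[[-0.52,-0.42,0],[0,0,-0.89],1],[[-0.6,-0.48,0],[0,0,-1],1]]'

```text
time: 7.3
tool_pos: [511.4, -247.2, 131.5]
tcp_rot: [0.999, 0.047, 0.0, 0.0]
ft_force: [0.5, -0.1, -3.3]
opening: 64.2
```

Request:
play_rows --moves '[[[-0.07,-0.06,0],[0,0,-0.12],1],[[-0.14,-0.12,0],[0,0,-0.25],1],[[-0.21,-0.17,0],[0,0,-0.38],1],[[-0.28,-0.23,0],[0,0,-0.5],1],[[-0.33,-0.27,0],[0,0,-0.6],1],[[-0.36,-0.29,0],[0,0,-0.66],1],[[-0.37,-0.303,0],[0,0,-0.69],1],[[-0.37,-0.303,0],[0,0,-0.69],1]]'

```text
time: 8.3
tool_pos: [438.8, -306.6, 131.5]
tcp_rot: [0.992, -0.123, 0.0, -0.0]
ft_force: [0.5, -0.1, -3.5]
opening: 64.0
```

```bash
python3 - <<'E'
from h import *
wrist('w2')
for n in("top","side"):
    d=bot.get_image(n);cv2.imwrite(f"pics/{n}2.png",cv2.resize(d["image"][200:400,380:560] if n=="top" else d["image"][180:400,220:440],None,fx=2.7,fy=2.7,interpolation=cv2.INTER_CUBIC)[:,:,::-1])
E
```

```text
8.3 [ 438.8 -306.6  131.5] yaw -14.15 [ 0.48 -0.14 -3.5 ] 64.00372161766246
```

View pics/w2.png

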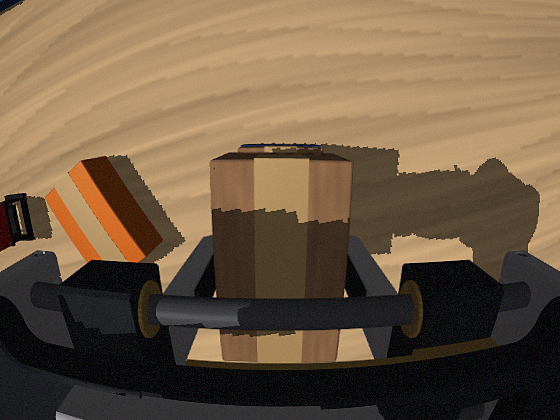

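View pics/side2.png

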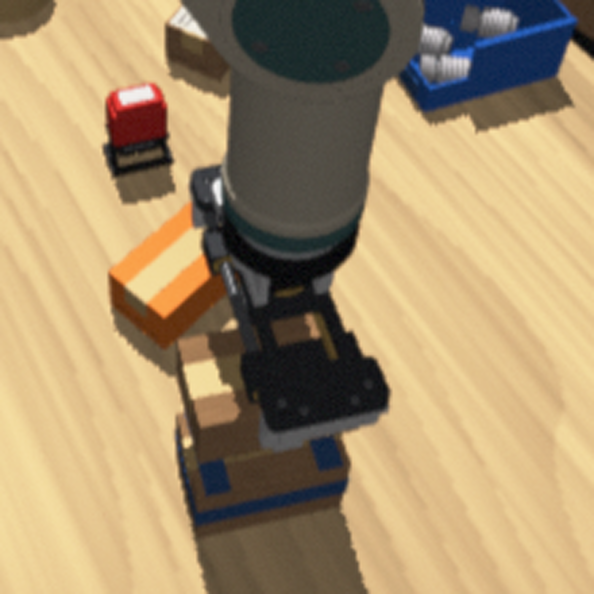

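Wrist and side views show the carton in line above the banded one. Lowering gently.

Request:
play_rows --moves '[[[0,0,-0.04],[0,0,0],1],[[0,0,-0.1],[0,0,0],1],[[0,0,-0.15],[0,0,0],1],[[0,0,-0.19],[0,0,0],1],[[0,0,-0.22],[0,0,0],1],[[0,0,-0.235],[0,0,0],1],[[0,0,-0.24],[0,0,0],1],[[0,0,-0.245],[0,0,0],1]]'

```text
time: 9.45
tool_pos: [438.7, -306.9, 82.7]
tcp_rot: [0.992, -0.123, 0.0, 0.0]
ft_force: [0.4, -0.9, -3.2]
opening: 63.4
```

```bash
python3 -c "
from h import *
s=bot.sense();print(s['tool_pos'],s['ft_force'])"
```

```text
[ 438.66638522 -306.8888914    82.6712701 ] [ 0.43894823 -0.86223937 -3.16320557]
```

Not yet in contact (force unchanged). Creeping down another 2 mm, then releasing and retreating upward only if in contact.

Request:
play_rows --moves '[[[0,0,-0.002],[0,0,0],1],[[0,0,-0.004],[0,0,0],1],[[0,0,-0.006],[0,0,0],1],[[0,0,-0.008],[0,0,0],1],[[0,0,-0.01],[0,0,0],1],[[0,0,-0.01],[0,0,0],1],[[0,0,-0.01],[0,0,0],1],[[0,0,-0.01],[0,0,0],1]]'

```text
time: 10.45
tool_pos: [438.6, -306.8, 81.7]
tcp_rot: [0.992, -0.123, 0.0, 0.0]
ft_force: [-1.5, 1.5, 9.1]
opening: 63.6
```

Contact (about 12 N). Releasing.

Request:
play_rows --moves '[[[0,0,0],[0,0,0],0],[[0,0,0],[0,0,0],-0.6],[[0,0,0],[0,0,0],-1],[[0,0,0],[0,0,0],-1],[[0,0,0],[0,0,0],-1],[[0,0,0.05],[0,0,0],-1],[[0,0,0.15],[0,0,0],-1],[[0,0,0.3],[0,0,0],-1]]'

```text
time: 11.45
tool_pos: [438.0, -306.5, 141.1]
tcp_rot: [0.992, -0.123, -0.001, -0.0]
ft_force: [1.1, -0.1, 0.1]
opening: 93.9
```

Request:
play_rows --moves '[[[0,0.06,0.1],[0,0,0.12],-1],[[0,0.18,0.2],[0,0,0.24],-1],[[0,0.3,0.3],[0,0,0.36],-1],[[0.06,0.44,0.35],[0,0,0.5],-1],[[0.12,0.58,0.35],[0,0,0.62],-1],[[0.18,0.72,0.35],[0,0,0.75],-1],[[0.24,0.86,0.35],[0,0,0.88],-1],[[0.3,1,0.35],[0,0,1],-1]]'

```text
time: 12.45
tool_pos: [498.8, -106.0, 211.2]
tcp_rot: [0.992, 0.127, 0.0, 0.0]
ft_force: [-0.1, 0.0, -0.0]
opening: 94.1
```

Request:
play_rows --moves '[[[0.1,0.14,0],[0,0,0.1],-1],[[0.22,0.28,0],[0,0,0.2],-1],[[0.34,0.42,0],[0,0,0.3],-1],[[0.45,0.56,0],[0,0,0.4],-1],[[0.55,0.7,0],[0,0,0.5],-1],[[0.65,0.84,0],[0,0,0.6],-1],[[0.72,0.95,0],[0,0,0.62],-1],[[0.73,1,0],[0,0,0.62],-1]]'

```text
time: 13.45
tool_pos: [644.8, 94.8, 210.7]
tcp_rot: [0.96, 0.278, 0.0, -0.0]
ft_force: [0.4, 0.9, -0.5]
opening: 94.4
```

```bash
python3 - <<'E'
from h import *
wrist('w3')
d=bot.get_image("top");np.savez("top3.npz",image=d["image"],K=d["K"],T=d["T"])
cv2.imwrite("pics/top3.png",cv2.resize(d["image"][205:305,410:510],None,fx=6,fy=6,interpolation=cv2.INTER_CUBIC)[:,:,::-1])
d=bot.get_image("side");cv2.imwrite("pics/side3.png",cv2.resize(d["image"][270:400,240:400],None,fx=4,fy=4,interpolation=cv2.INTER_CUBIC)[:,:,::-1])
E
```

```text
13.45 [644.8  94.8 210.7] yaw 32.33 [ 0.36  0.92 -0.51] 94.35358039998634
```

View pics/w3.png

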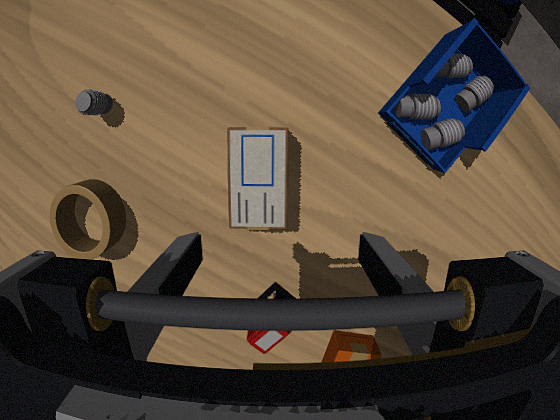

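View pics/top3.png

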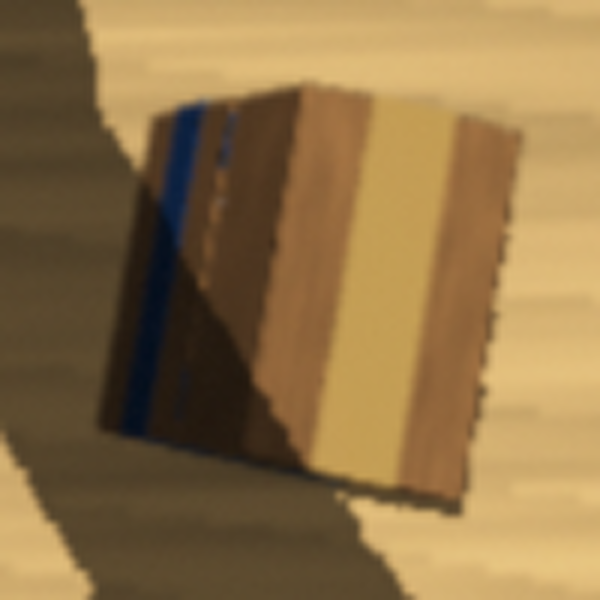

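View pics/side3.png

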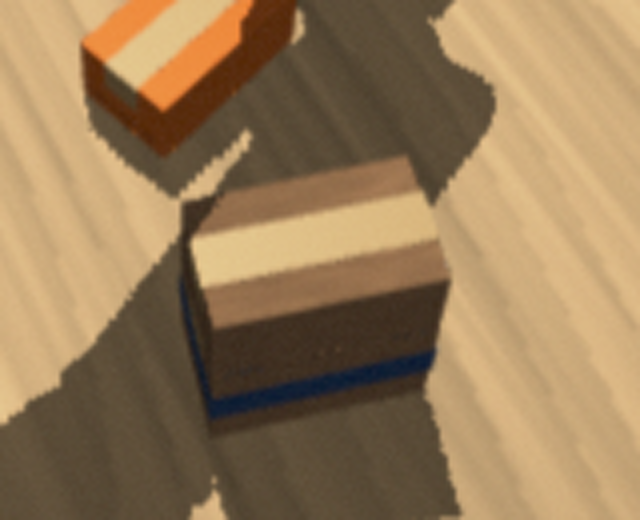

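Plain carton sits square on the base, with only a thin sliver of base top showing on the left (top crop). In the wrist view the label carton's corners are about (228,128),(287,128),(291,229),(230,229).

```bash
python3 - <<'E'
from h import *
f=np.load("w3.npz");d=np.load("top3.npz")
k=cv2.resize(f["image"][120:240,210:310],None,fx=5,fy=5,interpolation=cv2.INTER_CUBIC);cv2.imwrite("pics/w3c.png",k[:,:,::-1])
def rep(Q):
    Q=np.array(Q)[:,:2];e=np.roll(Q,-1,0)-Q;print(Q.mean(0).round(1),np.linalg.norm(e,axis=1).round(1),np.degrees(np.arctan2(e[:,1],e[:,0])).round(1))
rep([wz(f,*p,50) for p in[(228,128),(287,128),(291,229),(230,229)]])
rep([onz(d,410+x/6-.4,205+y/6-.4,120) for x,y in[(303,85),(521,130),(463,508),(245,455)]])
E
```

```text
[645.5 123.2] [ 61.5 109.   67.2 109.8] [ -58.3 -145.1  122.5   31.9]
[ 436.8 -307. ] [ 63.5 111.   62.7 109.3] [-103.8  165.8   74.6  -13.7]
```

View pics/w3c.png

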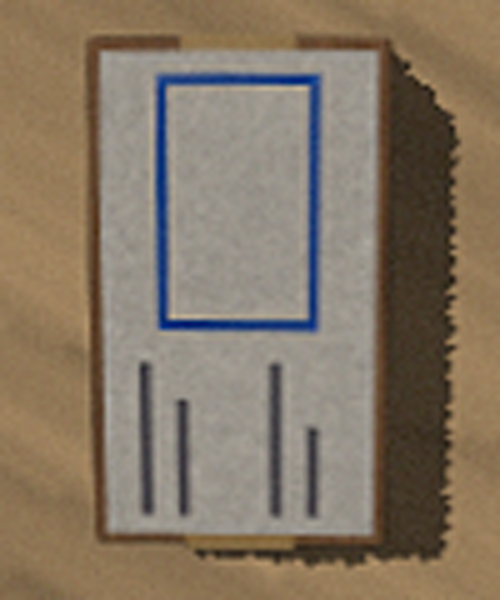

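Label carton at (645.4,123.1), yaw 32.2°. Frame lies toward the tool's +x. Descending and gripping.

Request:
play_rows --moves '[[[0.004,0.1,-0.08],[0,0,0],-1],[[0.004,0.149,-0.24],[0,0,0],-1],[[0.004,0.149,-0.42],[0,0,0],-1],[[0.004,0.149,-0.6],[0,0,0],-1],[[0.004,0.149,-0.77],[0,0,0],-1],[[0.004,0.149,-0.9],[0,0,0],-1],[[0.004,0.149,-0.97],[0,0,0],-1],[[0.004,0.149,-0.995],[0,0,0],-1]]'

```text
time: 14.6
tool_pos: [644.6, 123.2, 10.5]
tcp_rot: [0.961, 0.278, -0.001, -0.0]
ft_force: [0.7, -0.9, 0.2]
opening: 93.8
```

Request:
play_rows --moves '[[[0,0,0],[0,0,0],-1],[[0,0,0],[0,0,0],1],[[0,0,0],[0,0,0],1],[[0,0,0],[0,0,0],1],[[0,0,0],[0,0,0],1],[[0,0,0],[0,0,0],1],[[0,0,0],[0,0,0],1],[[0,0,0],[0,0,0],1]]'

```text
time: 15.6
tool_pos: [645.4, 123.3, 11.9]
tcp_rot: [0.961, 0.278, 0.0, -0.0]
ft_force: [-1.8, 0.0, 5.9]
opening: 63.8
```

Request:
play_rows --moves '[[[0,0,0.05],[0,0,0],1],[[0,0,0.15],[0,0,0],1],[[0,0,0.28],[0,0,0],1],[[0,0,0.42],[0,0,0],1],[[0,0,0.57],[0,0,0],1],[[0,0,0.7],[0,0,0],1],[[0,0,0.82],[0,0,0],1],[[0,0,0.875],[0,0,0],1]]'

```text
time: 16.6
tool_pos: [646.0, 123.0, 188.8]
tcp_rot: [0.961, 0.278, 0.001, 0.0]
ft_force: [0.0, 0.3, -3.9]
opening: 64.0
```

Request:
play_rows --moves '[[[-0.03,-0.06,0],[0,0,-0.06],1],[[-0.08,-0.15,0],[0,0,-0.14],1],[[-0.14,-0.27,0],[0,0,-0.26],1],[[-0.21,-0.4,0],[0,0,-0.38],1],[[-0.28,-0.53,0],[0,0,-0.5],1],[[-0.35,-0.67,0],[0,0,-0.64],1],[[-0.42,-0.81,0],[0,0,-0.77],1],[[-0.5,-0.95,0],[0,0,-0.9],1]]'

```text
time: 17.6
tool_pos: [543.7, -68.8, 185.9]
tcp_rot: [0.999, 0.054, -0.001, 0.0]
ft_force: [0.2, -1.2, -3.8]
opening: 63.9
```

Request:
play_rows --moves '[[[-0.07,-0.14,0],[0,0,-0.12],1],[[-0.14,-0.28,0],[0,0,-0.23],1],[[-0.21,-0.41,0],[0,0,-0.34],1],[[-0.28,-0.54,0],[0,0,-0.45],1],[[-0.35,-0.67,0],[0,0,-0.55],1],[[-0.41,-0.79,0],[0,0,-0.64],1],[[-0.46,-0.9,0],[0,0,-0.7],1],[[-0.5,-1,0],[0,0,-0.718],1]]'

```text
time: 18.6
tool_pos: [443.4, -268.3, 186.1]
tcp_rot: [0.992, -0.124, -0.001, -0.0]
ft_force: [0.2, 0.0, -5.4]
opening: 63.9
```

Request:
play_rows --moves '[[[-0.02,-0.06,0],[0,0,0],1],[[-0.03,-0.12,0],[0,0,0],1],[[-0.035,-0.17,0],[0,0,0],1],[[-0.035,-0.195,0],[0,0,0],1],[[-0.035,-0.2,0],[0,0,0],1],[[-0.035,-0.2,0],[0,0,0],1],[[-0.035,-0.2,0],[0,0,0],1],[[-0.035,-0.2,0],[0,0,0],1]]'

```text
time: 19.6
tool_pos: [438.4, -306.6, 186.5]
tcp_rot: [0.992, -0.123, 0.0, -0.0]
ft_force: [0.4, 0.3, -3.7]
opening: 63.6
```

```bash
python3 - <<'E'
from h import *
wrist('w4')
d=bot.get_image("side");cv2.imwrite("pics/side4.png",cv2.resize(d["image"][180:400,220:440],None,fx=2.7,fy=2.7,interpolation=cv2.INTER_CUBIC)[:,:,::-1])
E
```

```text
19.6 [ 438.4 -306.6  186.5] yaw -14.08 [ 0.38  0.33 -3.7 ] 63.598656890364104
```

View pics/side4.png

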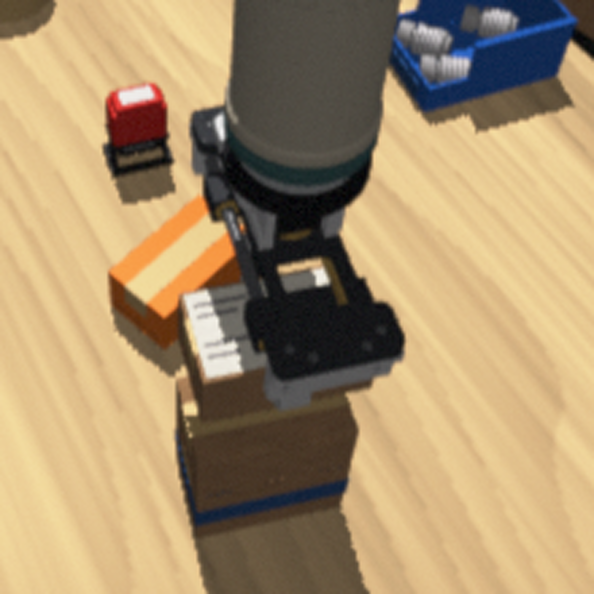

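View pics/w4.png

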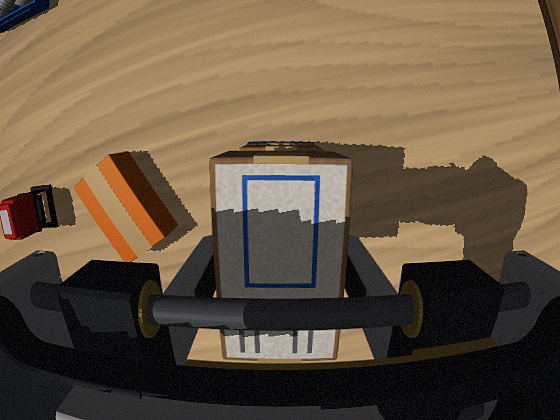

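Label carton is level, label up, and in line over the pile. Lowering 54 mm, slowing near contact.

Request:
play_rows --moves '[[[0,0,-0.04],[0,0,0],1],[[0,0,-0.1],[0,0,0],1],[[0,0,-0.17],[0,0,0],1],[[0,0,-0.22],[0,0,0],1],[[0,0,-0.25],[0,0,0],1],[[0,0,-0.26],[0,0,0],1],[[0,0,-0.265],[0,0,0],1],[[0,0,-0.268],[0,0,0],1]]'

```text
time: 20.7
tool_pos: [438.5, -307.1, 133.1]
tcp_rot: [0.992, -0.123, 0.0, 0.0]
ft_force: [0.2, -0.4, -4.3]
opening: 63.6
```

Request:
play_rows --moves '[[[0,0,-0.002],[0,0,0],1],[[0,0,-0.004],[0,0,0],1],[[0,0,-0.006],[0,0,0],1],[[0,0,-0.008],[0,0,0],1],[[0,0,-0.01],[0,0,0],1],[[0,0,-0.01],[0,0,0],1],[[0,0,-0.01],[0,0,0],1],[[0,0,-0.01],[0,0,0],1]]'

```text
time: 21.7
tool_pos: [438.3, -307.0, 131.8]
tcp_rot: [0.992, -0.123, 0.0, -0.0]
ft_force: [-1.7, 1.1, 6.3]
opening: 63.7
```

Contact (about 10 N). Releasing, retreating upward and going to a standoff before the stamp.

Request:
play_rows --moves '[[[0,0,0],[0,0,0],0],[[0,0,0],[0,0,0],-0.6],[[0,0,0],[0,0,0],-1],[[0,0,0],[0,0,0],-1],[[0,0,0],[0,0,0],-1],[[0,0,0.05],[0,0,0],-1],[[0,0,0.17],[0,0,0],-1],[[0,0,0.35],[0,0,0],-1]]'

```text
time: 22.7
tool_pos: [437.7, -306.6, 201.5]
tcp_rot: [0.992, -0.123, -0.001, -0.0]
ft_force: [1.1, -0.1, 0.3]
opening: 94.2
```

Request:
play_rows --moves '[[[0,0.08,0.06],[0,0,0.02],-1],[[0,0.2,0.1],[0,0,0.04],-1],[[0.01,0.33,0.1],[0,0,0.06],-1],[[0.02,0.46,0.1],[0,0,0.08],-1],[[0.03,0.6,0.1],[0,0,0.1],-1],[[0.04,0.74,0.1],[0,0,0.12],-1],[[0.05,0.87,0.1],[0,0,0.143],-1],[[0.06,1,0.1],[0,0,0.143],-1]]'

```text
time: 23.7
tool_pos: [449.4, -104.9, 220.5]
tcp_rot: [0.996, -0.086, -0.001, -0.0]
ft_force: [0.1, 0.5, 1.1]
opening: 94.3
```

Request:
play_rows --moves '[[[0,0.13,0],[0,0,0],-1],[[0,0.26,0],[0,0,0],-1],[[0,0.39,0],[0,0,0],-1],[[0,0.5,0],[0,0,0],-1],[[0,0.6,0],[0,0,0],-1],[[0,0.65,0],[0,0,0],-1],[[0,0.675,0],[0,0,0],-1],[[0,0.675,0],[0,0,0],-1]]'

```text
time: 24.7
tool_pos: [450.1, 27.9, 220.8]
tcp_rot: [0.996, -0.087, -0.0, 0.0]
ft_force: [0.4, -0.3, -0.4]
opening: 93.8
```

```bash
python3 - <<'E'
from h import *
wrist('w5')
d=bot.get_image("top");np.savez("top5.npz",image=d["image"],K=d["K"],T=d["T"])
cv2.imwrite("pics/top5.png",cv2.resize(d["image"][205:305,410:510],None,fx=6,fy=6,interpolation=cv2.INTER_CUBIC)[:,:,::-1])
d=bot.get_image("side");np.savez("side5.npz",image=d["image"],K=d["K"],T=d["T"]);cv2.imwrite("pics/side5.png",cv2.resize(d["image"][260:390,240:390],None,fx=4,fy=4,interpolation=cv2.INTER_CUBIC)[:,:,::-1])
E
```

```text
24.7 [450.1  27.9 220.8] yaw -10.01 [ 0.36 -0.34 -0.37] 93.82719547171165
```

View pics/w5.png

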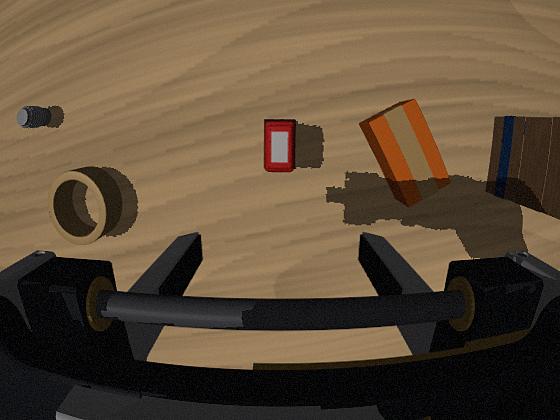

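View pics/top5.png

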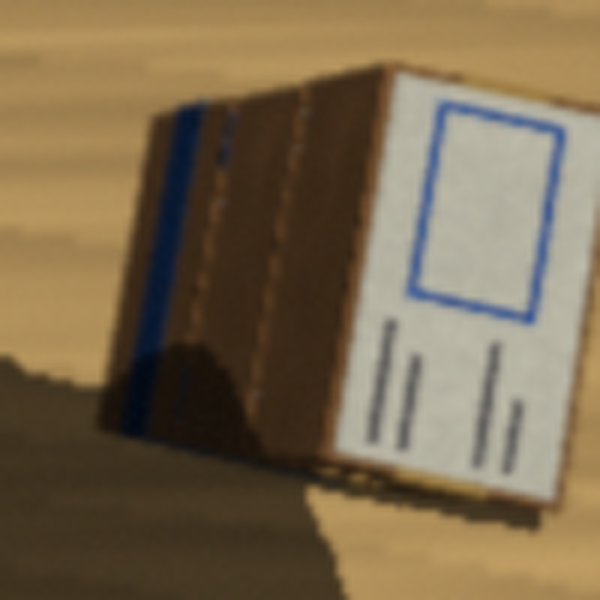

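View pics/side5.png

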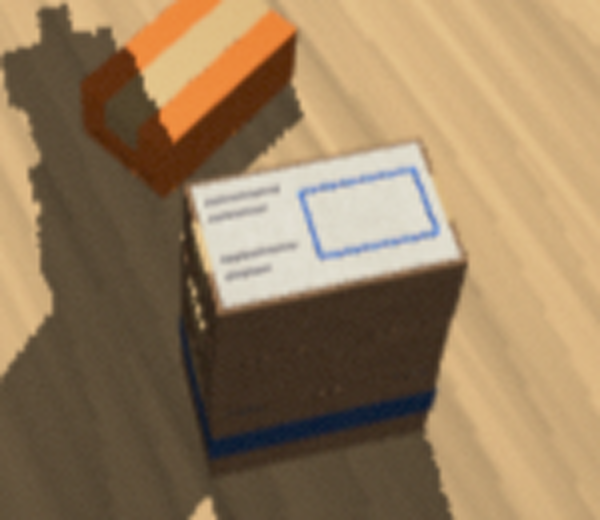

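Stack is square in both views. The frame is clear in the top crop. Measuring the frame, and the stamp from the wrist view (sticker about (271..288, 131..164)).

```bash
python3 - <<'E'
from h import *
f=np.load("w5.npz");d=np.load("top5.npz");s=np.load("side5.npz")
k=cv2.resize(f["image"][105:185,245:335],None,fx=7,fy=7,interpolation=cv2.INTER_CUBIC);cv2.imwrite("pics/w5c.png",k[:,:,::-1])
def rep(Q):
    Q=np.array(Q)[:,:2];e=np.roll(Q,-1,0)-Q;print(Q.mean(0).round(1),np.linalg.norm(e,axis=1).round(1),np.degrees(np.arctan2(e[:,1],e[:,0])).round(1))
rep([wz(f,*p,83) for p in[(271,132),(288,132),(288,164),(272,164)]])
rep([onz(d,410+x/6-.4,205+y/6-.4,170) for x,y in[(442,102),(563,128),(532,320),(410,295)]])
rep([onz(s,240+x/4-.4,260+y/4-.4,170) for x,y in[(302,192),(415,169),(437,234),(321,257)]])
a=np.radians(-14.1);print(438.1+20*np.cos(a),-306.9+20*np.sin(a))
E
```

```text
[499.   20.1] [16.4 31.3 15.6 31.3] [-100.   170.2   80.    -8.4]
[ 458.  -313.1] [32.6 52.9 32.6 53.4] [-104.3  165.3   76.5  -14.6]
[ 459.3 -312.8] [51.8 32.5 51.6 31.9] [ -14.4 -106.3  164.9   74.2]
457.49744030569497 -311.7723002357204
```

View pics/w5c.png

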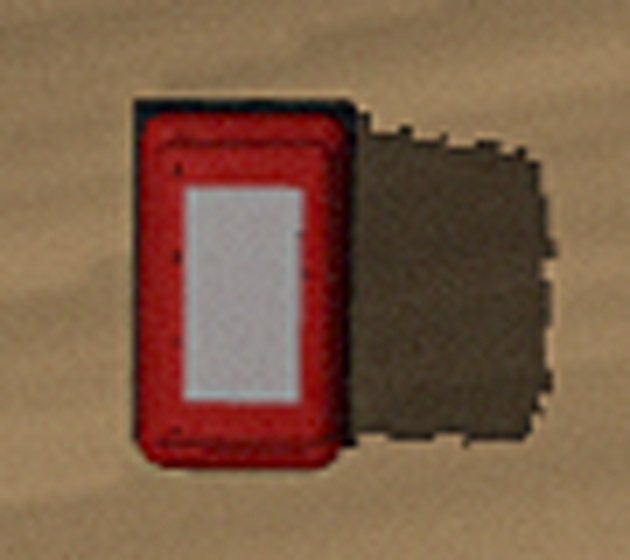

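Frame at (458.0,-312.7) from top and side within 1.5 mm, consistent with the release pose. Stamp at (500.5,19.4), yaw -10°. Grasping the cap at TCP z=37.

Request:
play_rows --moves '[[[0.1,-0.017,-0.08],[0,0,0],-1],[[0.2,-0.034,-0.2],[0,0,0],-1],[[0.251,-0.043,-0.35],[0,0,0],-1],[[0.251,-0.043,-0.5],[0,0,0],-1],[[0.251,-0.043,-0.65],[0,0,0],-1],[[0.251,-0.043,-0.8],[0,0,0],-1],[[0.251,-0.043,-0.89],[0,0,0],-1],[[0.251,-0.043,-0.92],[0,0,0],-1]]'

```text
time: 25.85
tool_pos: [499.8, 18.8, 35.8]
tcp_rot: [0.996, -0.088, -0.001, 0.0]
ft_force: [-0.6, -0.7, 0.2]
opening: 93.7
```

Request:
play_rows --moves '[[[0,0,0],[0,0,0],-0.5],[[0,0,0],[0,0,0],0],[[0,0,0],[0,0,0],0.2],[[0,0,0],[0,0,0],1],[[0,0,0],[0,0,0],1],[[0,0,0],[0,0,0],1],[[0,0,0],[0,0,0],1],[[0,0,0],[0,0,0],1]]'

```text
time: 26.85
tool_pos: [500.5, 19.5, 36.9]
tcp_rot: [0.996, -0.087, 0.0, -0.0]
ft_force: [-0.2, 0.4, 0.4]
opening: 29.8
```

Request:
play_rows --moves '[[[0,0,0],[0,0,0],1],[[0,0,0],[0,0,0],1],[[0,0,0.02],[0,0,0],1],[[0,0,0.06],[0,0,0],1],[[0,0,0.15],[0,0,0],1],[[0,0,0.25],[0,0,0],1],[[0,0,0.35],[0,0,0],1],[[0,0,0.4],[0,0,0],1]]'

```text
time: 27.85
tool_pos: [501.0, 19.4, 118.2]
tcp_rot: [0.996, -0.087, 0.001, -0.0]
ft_force: [-1.0, 0.3, -2.0]
opening: 30.0
```

```bash
python3 - <<'E'
from h import *
wrist('w6')
d=bot.get_image("side");cv2.imwrite("pics/side6.png",cv2.resize(d["image"][120:280,200:350],None,fx=3.7,fy=3.7,interpolation=cv2.INTER_CUBIC)[:,:,::-1])
E
```

```text
27.85 [501.   19.4 118.2] yaw -10.02 [-0.96  0.29 -1.98] 30.048588135741205
```

View pics/side6.png

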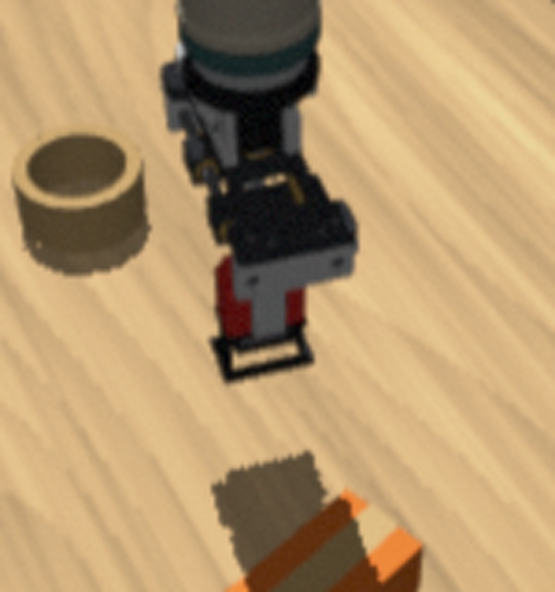

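View pics/w6.png

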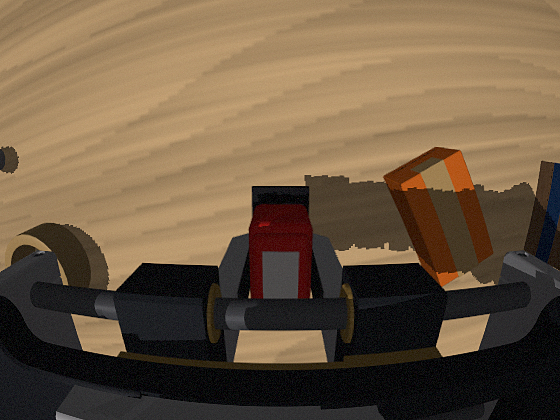

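Stamp is held upright with the skirt fully down. Lifting clear and carrying it over the frame.

Request:
play_rows --moves '[[[0,0,0.06],[0,0,0],1],[[0,0,0.16],[0,0,0],1],[[0,0,0.28],[0,0,0],1],[[0,-0.03,0.4],[0,0,0],1],[[0,-0.1,0.52],[0,0,0],1],[[0,-0.2,0.62],[0,0,0],1],[[0,-0.32,0.67],[0,0,0],1],[[0,-0.45,0.675],[0,0,0],1]]'

```text
time: 28.95
tool_pos: [500.6, -71.1, 252.7]
tcp_rot: [0.996, -0.087, 0.0, -0.0]
ft_force: [0.4, 0.5, -1.4]
opening: 29.5
```

Request:
play_rows --moves '[[[-0.02,-0.15,0],[0,0,-0.02],1],[[-0.05,-0.3,0],[0,0,-0.04],1],[[-0.08,-0.45,0],[0,0,-0.06],1],[[-0.11,-0.6,0],[0,0,-0.08],1],[[-0.14,-0.74,0],[0,0,-0.1],1],[[-0.17,-0.86,0],[0,0,-0.12],1],[[-0.2,-0.95,0],[0,0,-0.14],1],[[-0.212,-1,0],[0,0,-0.15],1]]'

```text
time: 29.95
tool_pos: [457.4, -271.3, 251.8]
tcp_rot: [0.992, -0.125, -0.0, -0.0]
ft_force: [0.2, 0.1, -1.4]
opening: 29.6
```

Request:
play_rows --moves '[[[0,-0.1,0],[0,0,0],1],[[0,-0.17,0],[0,0,0],1],[[0,-0.2,0],[0,0,0],1],[[0,-0.21,0],[0,0,0],1],[[0,-0.21,-0.05],[0,0,0],1],[[0,-0.21,-0.1],[0,0,0],1],[[0,-0.21,-0.15],[0,0,0],1],[[0,-0.21,-0.15],[0,0,0],1]]'

```text
time: 30.95
tool_pos: [457.4, -311.9, 220.7]
tcp_rot: [0.992, -0.124, -0.001, -0.001]
ft_force: [0.0, -0.3, -0.7]
opening: 29.5
```

```bash
python3 - <<'E'
from h import *
wrist('w7')
d=bot.get_image("side");np.savez("side7.npz",image=d["image"],K=d["K"],T=d["T"]);cv2.imwrite("pics/side7.png",cv2.resize(d["image"][230:390,230:390],None,fx=3.7,fy=3.7,interpolation=cv2.INTER_CUBIC)[:,:,::-1])
d=bot.get_image("top");cv2.imwrite("pics/top7.png",cv2.resize(d["image"][190:310,400:540],None,fx=4,fy=4,interpolation=cv2.INTER_CUBIC)[:,:,::-1])
E
```

```text
30.95 [ 457.4 -311.9  220.7] yaw -14.29 [ 0.   -0.31 -0.73] 29.495322027712533
```

View pics/side7.png

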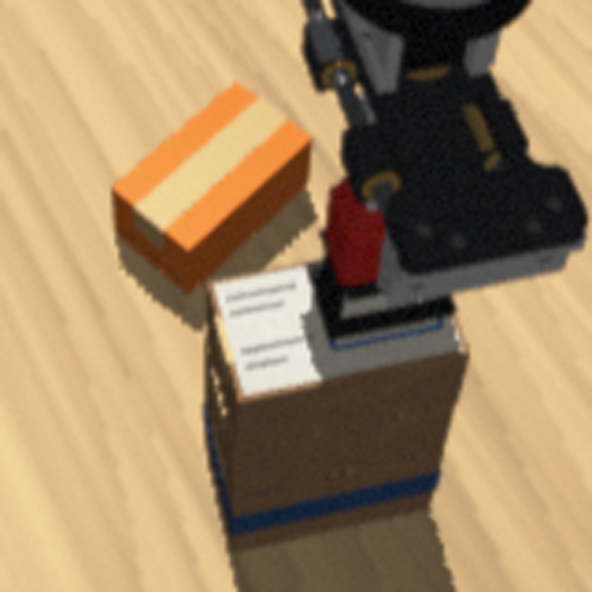

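View pics/w7.png

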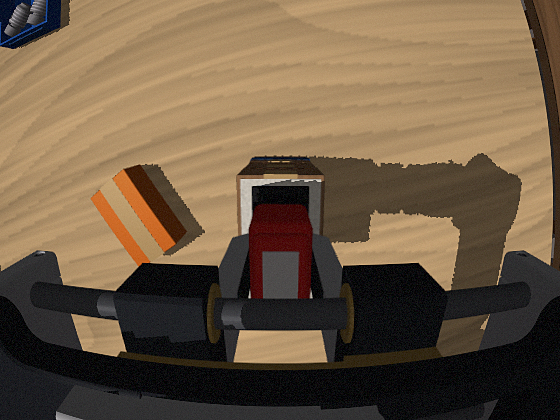

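View pics/top7.png

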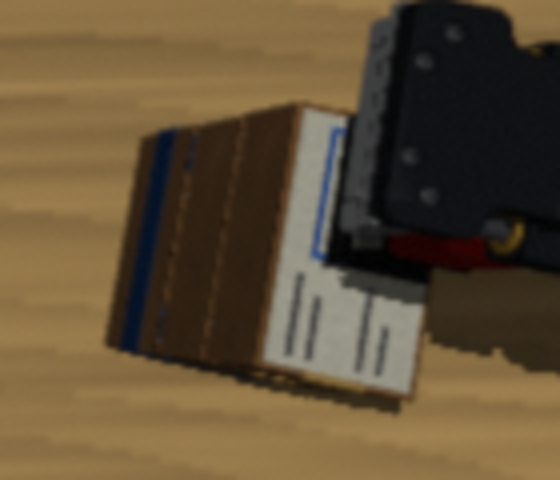

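```bash
python3 - <<'E'
from h import *
s=np.load("side7.npz");a=np.radians(-14.3);ex=np.array([np.cos(a),np.sin(a),0]);ey=np.array([-ex[1],ex[0],0])
c=np.array([458,-312.6,185])
im=s["image"][230:390,230:390];k=cv2.resize(im,None,fx=5,fy=5,interpolation=cv2.INTER_CUBIC)
for z in(185,191):
  for sx,sy in((-30,-19),(30,-19),(-30,19)):
    p=c+sx*ex+sy*ey;p[2]=z;u,v=proj(s,p);cv2.circle(k,(int((u-230+.5)*5),int((v-230+.5)*5)),2,(0,255,0) if z==185 else (255,255,0),-1)
cv2.imwrite("pics/side7b.png",k[200:600,100:700,::-1])
E
```

```text
(no output)
```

View pics/side7b.png

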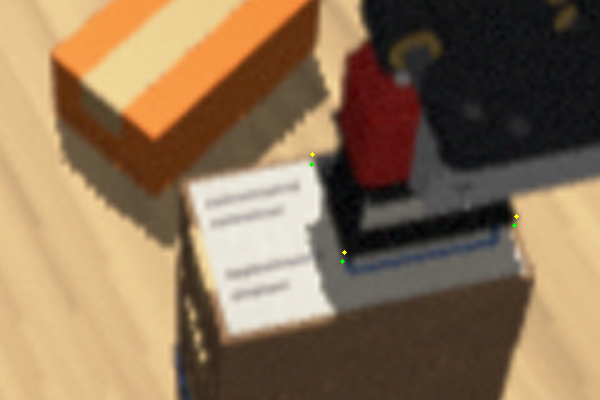

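The predicted foot corners match the picture within about 1 px. Lowering to just above the paper, then pressing slowly.

Request:
play_rows --moves '[[[0,0,-0.02],[0,0,0],1],[[0,0,-0.04],[0,0,0],1],[[0,0,-0.055],[0,0,0],1],[[0,0,-0.065],[0,0,0],1],[[0,0,-0.072],[0,0,0],1],[[0,0,-0.08],[0,0,0],1],[[0,0,-0.085],[0,0,0],1],[[0,0,-0.085],[0,0,0],1]]'

```text
time: 32.1
tool_pos: [458.1, -312.6, 205.2]
tcp_rot: [0.992, -0.125, 0.0, 0.0]
ft_force: [-1.8, 0.4, 3.3]
opening: 30.1
```

Request:
play_rows --moves '[[[0,0,-0.006],[0,0,0],1],[[0,0,-0.013],[0,0,0],1],[[0,0,-0.02],[0,0,0],1],[[0,0,-0.027],[0,0,0],1],[[0,0,-0.034],[0,0,0],1],[[0,0,-0.04],[0,0,0],1],[[0,0,-0.045],[0,0,0],1],[[0,0,-0.045],[0,0,0],1]]'

```text
time: 33.1
tool_pos: [458.1, -312.6, 196.1]
tcp_rot: [0.992, -0.125, 0.0, 0.0]
ft_force: [-1.9, 1.4, 7.1]
opening: 30.0
```

```bash
python3 - <<'E'
from h import *
s=bot.sense();print(s["tool_pos"],s["ft_force"])
d=bot.get_image("side");np.savez("side8.npz",image=d["image"],K=d["K"],T=d["T"]);cv2.imwrite("pics/side8.png",cv2.resize(d["image"][250:350,270:390],None,fx=5,fy=5,interpolation=cv2.INTER_CUBIC)[:,:,::-1])
s=bot.sense();print(s["tool_pos"],s["ft_force"])
E
```

```text
[ 458.1304405  -312.61795056  196.08318264] [-1.85734215  1.38764351  7.14644677]
[ 458.14249274 -312.62168483  196.11197645] [-0.12124706  1.37148926  5.74594011]
```

View pics/side8.png

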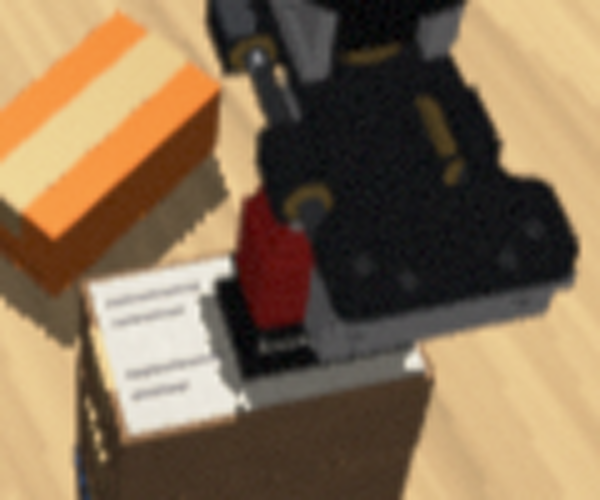

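Travel about 10.8 mm, force about 7-8 N, which fits the spring's curve. Another 3 mm.

Request:
play_rows --moves '[[[0,0,-0.003],[0,0,0],1],[[0,0,-0.006],[0,0,0],1],[[0,0,-0.009],[0,0,0],1],[[0,0,-0.012],[0,0,0],1],[[0,0,-0.015],[0,0,0],1],[[0,0,-0.015],[0,0,0],1],[[0,0,-0.015],[0,0,0],1],[[0,0,-0.015],[0,0,0],1]]'

```text
time: 34.15
tool_pos: [458.2, -312.6, 193.3]
tcp_rot: [0.992, -0.125, 0.0, 0.0]
ft_force: [-2.7, 0.3, 8.1]
opening: 29.6
```

```bash
python3 - <<'E'
from h import *
F=[]
for i in range(6):
    s=bot.sense();F.append(np.r_[s["tool_pos"],s["ft_force"]]);d=bot.get_image("side")
print(np.mean(F,0).round(2),np.std(F,0).round(2),s["opening"],s["time"])
cv2.imwrite("pics/side9.png",cv2.resize(d["image"][240:390,250:390],None,fx=4,fy=4,interpolation=cv2.INTER_CUBIC)[:,:,::-1])
d=bot.get_image("top");cv2.imwrite("pics/top9.png",cv2.resize(d["image"][190:310,400:540],None,fx=4,fy=4,interpolation=cv2.INTER_CUBIC)[:,:,::-1])
wrist('w9')
E
```

```text
[ 458.14 -312.61  193.28   -1.96    0.86    7.89] [0.02 0.01 0.01 0.68 0.35 0.46] 29.907979543632734 34.4
34.5 [ 458.1 -312.6  193.3] yaw -14.31 [-1.46  1.71  7.12] 29.758642447211578
```

View pics/side9.png

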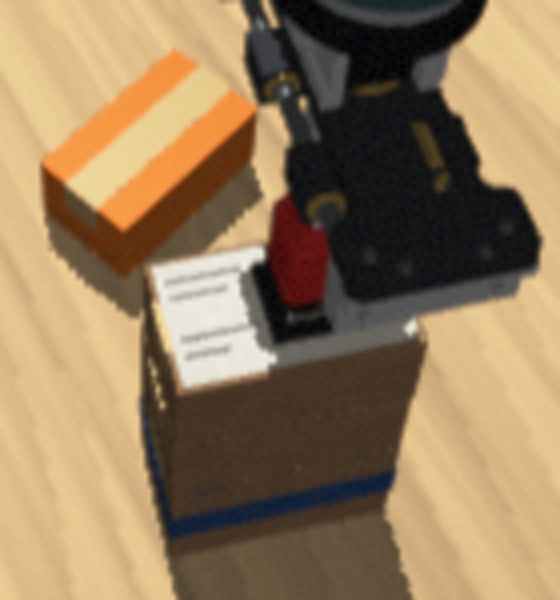

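View pics/top9.png

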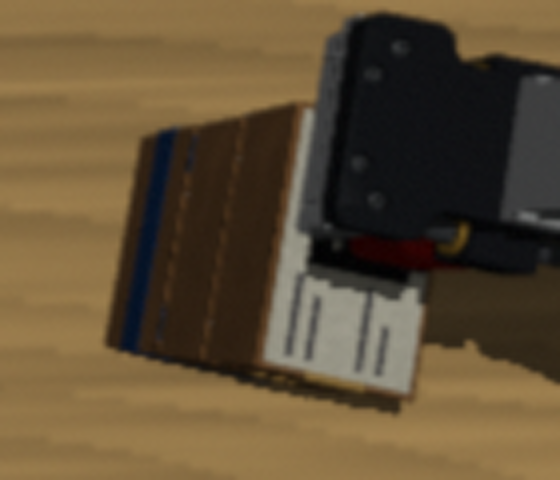

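View pics/w9.png

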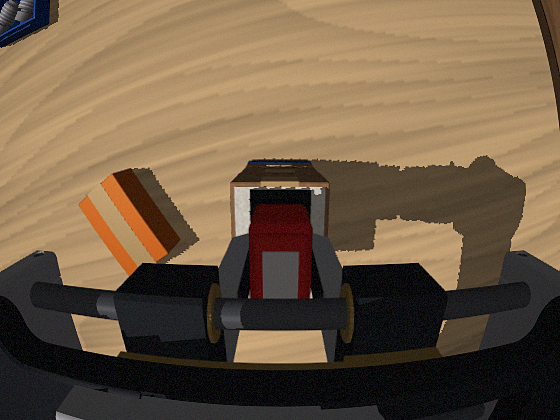

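Travel about 13.6 mm, push about 9 N, no slip (the cap looks the same in the wrist view) and the pose is steady. Handing in.

```bash
python3 -c "
from station import bot
print(bot.finish_job())"
```

```text
the job is handed in; nothing more can be done
None
```

I stacked the plain carton and then the labelled carton, label up, on the banded one. I then pressed the stamp inside the blue frame and handed the job in at about 34.5 s of the 72 s, still holding it pressed. No verdict is reported, so these are my own last checks.

- **Stack:** the top and side views show it square. The plain carton's top measured within about 2 mm of the base, and both cartons were lowered with about 10–12 N of contact.
- **Stamp position:** the tool was at (458.1, -312.6) mm with yaw -14.3°. The frame's centre measured (458.0, -313.1) mm from the top view and (459.3, -312.8) mm from the side view, with yaw about -14.5°.
- **Press:** travel worked out at about 13.6 mm from the tool height, inside the 13–15 mm hold range. The push was about 9 N, which fits the spring. The arm was steady, and the cap showed no slip in the grip.
- **Other objects:** I did not touch the tape roll, the loose coupling or the orange look-alike. I did not measure the tape roll and coupling again at the end.

No check failed. The views disagreed by at most about 2 mm, which is within the calibration. The gripper hides the printed area, so I inferred the print from the travel and force and did not see it.

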